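Stopper the solvent and hold open the sprung die drawer

ROBOT

A 6-joint arm with a two-finger parallel gripper is mounted at the origin on the work surface. World frame = base frame: x ahead of the robot, y to its left, z up, the work surface at z = 0. Lengths are in mm, angles in rad, forces in N, time in s.
With the tool pointing down it reaches from about 300 to 775 mm from the base axis. Payload 14.6 kg.
Tool frame: the origin (TCP) lies at the very end of the fingers, on their centre line; the grasp point (between the pads) lies 19 mm behind it; x points along the fingers, y is the direction in which the jaws open and shut, and the axes are right-handed (so a half turn about x gives the same grasp; the last joint's range is limited). The gripper opens to 94 mm and grips with 3 to 60 N. Pads are 16 mm wide; open, the fingers measure 119 mm over their backs; the gripper's body (75 mm by 177 mm) begins 78 mm behind the grasp point.
Start: joints at [-1.346, 0.3, 1.521, -0, 1.321, -0.067], TCP at [158.215, -526.742, 205.446] pointing down, gripper open.
Joint ranges: [-3.03, 3.03], [-0.79, 2.21], [0.23, 2.52], [-1.04, 4.18], [0, 3.07], [-2.55, 2.55]. Speed limits (rad/s): [2.22, 2.22, 2.57, 3.14, 3.14, 3.14].

INTERFACE

Orientations are given as a unit quaternion [x, y, z, w].
In Python, from station import ctrl, snapshot, get_calibration, models gives the robot as it stands. The module is installed in compiled form; this text tells all that it offers. Calls block until the motion is done:
- ctrl.goto(position, orientation): joint-space move of the TCP to a pose.
- ctrl.move_linear(position, v=150, attitude=None): straight line of the TCP; attitude=None keeps the orientation; v is the mean speed in mm/s.
- ctrl.move_j(angles): joint-space move.
- ctrl.set_gripper(opening): finger opening in mm; the grip force is fixed at half the most; returns when the fingers have stopped.
- ctrl.dwell(seconds).
- ctrl.inverse_kinematics(position, orientation): joint angles nearest the present ones, or None.
- ctrl.read_state(): the state.
- snapshot(name): name is "scene" or "top" or "wrist"; returns the picture (480x640x3 uint8, red, green, blue); there is no depth.
- get_calibration(name): a dict with "fx", "fy", "cx", "cy" (pixels), "k1" (the pictures are not rectified: a ray, as slopes to the right and down, at radius r is drawn at 1 + k1 r^2 times it, then the intrinsics apply), "origin" and "rotation" of the camera in the world. Camera axes: x right, y up, looking along -z (the intrinsics and any distortion apply to the point x, -y, -z); pixel columns grow to the right and rows downward; lengths in mm; the calibration is good to about 2 mm. A picture is of the moment at which its call begins: read the wrist's pose just before it. get_calibration takes no time and is no camera call; for the wrist camera it gives the pose at the moment of the call.
A pose or a line that the arm cannot do raises ctrl.Unreachable and nothing moves.
- ctrl.close_job(): hands the job in, once; it reports no verdict.
Trained networks look in the newest picture that a camera, given by its name, has taken for a name from the list of things; names that differ only in an ending like _2 or _b are one class to them, and where a whole thing is asked for, a point or a joint stands for the part that bears it (a point fixed in the world has none). Each returns a list of dicts, best first, with "confidence" (0 to 1); they miss things now and then, are a little off and sometimes report something else, mostly with a low value. They report only what shows in the picture. A call takes as long as a camera call. They do not tell look-alikes from the thing itself.
- models.search_frame(target, camera): "rect" ([left, top, right, bottom] in pixels, round what is visible of it).
- models.cut_out(target, camera): "region" (480x640 bool, what is visible of it) and "rect" ([left, top, right, bottom] in pixels, round what is visible of it).
- models.spot_point(target, camera): "location" ([column, row] in pixels: a listed point, or the origin of a listed thing).
The state is a dict: "clock": time; "q": joint angles; "joint_vel": joint speeds; "tau": joint torques, N m; "tool_pos": TCP position; "tcp_rot": TCP orientation; "wrist_force": force on the tool from outside, world axes, zero at the start; "wrist_torque": the same for the moment, N m; "opening": finger opening in mm.
Only numpy, scipy, OpenCV 4.12 (cv2) and the standard library are available. Lean on these libraries where they do the work, as an engineer would, in place of code of your own. Each camera call takes 0.05 s, during which the arm holds its last target.

TASK

So that no fumes reach the chips, first put the loose tapered stopper fully into the neck of the open solvent flask and let go of it. Then, with the catch on top of the die loader still untouched, tug the drawer by its handle to learn whether it is caught; if it is, slide the catch over to release it, and pull the drawer at least 80 mm out. The drawer is sprung shut, so finish while still holding it open by its handle, and leave the other things on the bench where they are.

Things in the scene. Friction and masses are not known exactly. Their poses are not given: they have to be found in the camera images.
- flask: open amber flask, loose, 0.4 kg: round body 90 mm in diameter up to 50 mm, a shoulder narrowing up to 85 mm, then a straight neck of outer diameter 35 mm and bore 28 mm up to the rim at 115 mm. Origin: centre of its underside, z up. It stands on the bench
- flask_mouth (a point): centre of the flask's mouth, level with the rim (115 mm above the bench)
- stopper: loose stopper standing upright on its narrow end on the bench, about 60 g: dark rubber plug 32 mm long tapering from 25 mm diameter down to 21 mm at the foot; above it a rubber collar 36 mm in diameter and 6 mm thick (from 32 to 38 mm) that comes to rest on the flask's rim; above that a grey cylindrical grip 22 mm in diameter from 38 to 70 mm. Origin: centre of its foot, z up. Fully seated, its foot is 83 mm above the flask's underside
- loader: die loader, a white box fixed to the bench: 210 mm deep, 170 wide, 120 high. Origin: at bench height under the middle of its front face, which looks towards the robot; x points into the box, away from the robot (the drawer comes out along -x), y to the left along the front face, z up
- pull (a point): the handle of the drawer: a level steel bar 10 mm in diameter and 90 mm long parallel to the loader's y, held by a post at each end. This point: middle of the bar, 85 mm above the bench, 62 mm in front of the box's front and 50 mm in front of the drawer's 12 mm thick aluminium front panel (45 mm clear gap behind the bar, 35 mm from the bar up to the box's top level); moves with the drawer
- drawer (a joint): how far the drawer is out, in m: 0 shut, 0.11 at its stop. A spring pulls it shut, with 2.4 N when shut rising to 5.7 N fully out. If the catch has caught it, it comes out only about 8 mm and then stops dead; if not, it just comes. Whether it is caught cannot be seen from outside
- catch_knob (a point): middle of the grip part of the catch on top of the loader: an upright black block 16 mm (loader's x) by 22 mm (loader's y) by 36 mm tall, from 4 to 40 mm above the box's top, 65 mm behind its front face. This point is 28 mm above the box's top (148 mm above the bench)
- catch (a joint): how far the catch has been slid along the loader's +y (to the left seen from the robot), in m: 0 at its home end, where it always starts, 0.025 at the other end, where the drawer is surely free. Needs about 2 N, has no spring and stays where it is left; from 0.015 on nothing is caught
- bottle: bystander, leave it: closed amber screw-cap jar, diameter 52, height 95 (mm). Origin: centre of its underside
- reel: bystander, leave it: flat white ring-shaped reel lying down, outer diameter 68, height 16 (mm). Origin: centre of its underside
- gelbox: bystander, leave it: grey chip box 50 x 50 x 18 lying on top of the loader, towards its rear (mm). Origin: centre of its underside
- driver: bystander, leave it: screwdriver lying flat, 160 long mm; its point is the middle of its underside
- dish: bystander, leave it: low white dish, diameter 90, height 16 (mm). Origin: centre of its underside
- weight: bystander, leave it: plain steel cylinder standing, diameter 40, height 35 (mm). Origin: centre of its underside
- wafer: bystander, leave it: aluminium disc lying flat, diameter 100, thickness 5 (mm). Origin: centre of its underside
Not all that is in view belongs to the job. What is shaped like the stopper but blue or purple is not meant.

How it is judged (in metres and radians):
On the way, in this order (a step that is already met when the one before it is completed fails the run):
1. the stopper is fully in the flask's neck, upright and let go (horizontal distance between stopper and flask below 0.007 m and z of stopper in the frame of flask between 0.078 and 0.087 m and angle between stopper's own z axis and vertical below 0.12 rad and angle between flask's own z axis and vertical below 0.1 rad and contact force between the fingers and stopper below 0.1 N), for 0.2 s.
2. the drawer has been tugged out at least 3 mm with the catch still at home (value of joint drawer above 0.003 m and value of joint catch below 0.005 m), for 0.1 s.
At the end, for the whole second after the job is handed in: The drawer is held at least 80 mm out and still (under 10 mm/s) by the fingers on its handle (over 1 N), and the stopper sits in the flask's neck, let go: within 7 mm of centre, foot 78 to 87 mm above the flask's underside, tilted less than 0.12 rad, the flask upright within 0.1 rad (all of step 1 and value of joint drawer above 0.08 m and contact force between the fingers and drawer above 1 N and velocity of joint drawer between -0.01 and 0.01 m/s); the arm keeps its last pose, push and grip.
It fails at once if another thing on the bench is moved by more than 30 mm (distance of any of bottle, reel, gelbox, driver, dish, weight, wafer from where it was at the start of the episode above 0.03 m).
It fails at once if the flask is tipped by more than 0.35 rad or shoved more than 40 mm (angle between flask's own z axis and vertical above 0.35 rad or distance of flask from where it was at the start of the episode above 0.04 m).
It also fails if it takes over 64 s, if anything falls off the work surface, if the arm or the gripper's body presses on something with over 40 N, if the wrist force passes 120 N, or if a joint passes its speed limit or range.

## Working session

There is one attempt and no reset: what is moved stays moved. The work goes in short steps, each a Python script; the robot and the scene stay as the last script left them, time stands still between calls to the robot, and variables do not carry over. Pictures are saved under pics/ and viewed, and the job is handed in when it is done.

```bash
mkdir -p pics; ls; cat > h.py <<'E'
import numpy as np, cv2
from station import ctrl, snapshot, get_calibration, models
def save(n,name):
    im=snapshot(n); cv2.imwrite(f'pics/{name}.png',im[:,:,::-1]); return im
def ray(cal,px):
    x=(px[0]-cal['cx'])/cal['fx']; y=(px[1]-cal['cy'])/cal['fy']
    rd=np.hypot(x,y); r=rd
    for _ in range(30): r=rd/(1+cal['k1']*r*r)
    s=r/rd if rd>0 else 1
    d=np.array([x*s,-y*s,-1.0]); return np.array(cal['origin']), np.array(cal['rotation'])@d
def at_z(cal,px,z):
    o,d=ray(cal,px); return o+d*(z-o[2])/d[2]
def proj(cal,p):
    c=np.array(cal['rotation']).T@(np.array(p)-cal['origin']); x=c[0]/-c[2]; y=-c[1]/-c[2]
    f=1+cal['k1']*(x*x+y*y); return np.array([x*f*cal['fx']+cal['cx'],y*f*cal['fy']+cal['cy']])
def tri(cals,pxs):
    A=np.zeros((3,3));b=np.zeros(3)
    for c,p in zip(cals,pxs):
        o,d=ray(c,p); d=d/np.linalg.norm(d); M=np.eye(3)-np.outer(d,d); A+=M;b+=M@o
    return np.linalg.solve(A,b)
E
python3 - <<'E'
from h import *
for n in ['scene','top','wrist']:
    save(n,n+'0'); c=get_calibration(n); print(n,{k:np.round(v,3).tolist() for k,v in c.items()})
    if n!='wrist':
        for t in ['flask','flask_mouth','stopper','loader','pull','catch_knob']:
            print(t,[(np.round(d['location'],1).tolist(),round(d['confidence'],2)) for d in models.spot_point(t,n)])
s=ctrl.read_state(); print(s['clock'],s['tool_pos'],s['tcp_rot'],s['wrist_force'])
E
```

```text
pics
scene {'fx': 516.632, 'fy': 516.632, 'cx': 312.224, 'cy': 246.494, 'k1': -0.115, 'origin': [1180.113, 335.455, 892.893], 'rotation': [0.19, 0.303, 0.792, 0.495]}
flask [([255.2, 226.7], 0.59), ([319.5, 303.4], 0.35)]
flask_mouth [([253.5, 193.4], 0.9)]
stopper [([193.1, 206.4], 0.79), ([200.0, 238.4], 0.62), ([209.0, 190.8], 0.61)]
loader []
pull [([325.5, 250.6], 0.95)]
catch_knob [([302.3, 280.4], 0.65), ([136.4, 276.6], 0.4)]
top {'fx': 439.458, 'fy': 439.458, 'cx': 325.398, 'cy': 238.582, 'k1': -0.03, 'origin': [453.256, 16.692, 991.046], 'rotation': [0.036, -0.038, -0.698, 0.714]}
flask [([402.9, 279.8], 0.76), ([200.2, 292.1], 0.73)]
flask_mouth [([416.2, 278.4], 0.71), ([403.5, 282.6], 0.38)]
stopper [([485.1, 312.6], 0.82), ([451.8, 249.2], 0.61), ([480.6, 277.3], 0.59), ([513.5, 282.6], 0.53)]
loader [([301.3, 222.5], 0.84)]
pull [([308.0, 245.9], 0.61)]
catch_knob [([304.5, 176.6], 0.57)]
wrist {'fx': 383.638, 'fy': 383.638, 'cx': 315.066, 'cy': 234.882, 'k1': 0.009, 'origin': [236.411, -504.425, 385.399], 'rotation': [-0.112, 0.084, -0.591, 0.794]}
0.75 [ 158.22797894 -526.75129056  205.45726007] [-0.69959155 -0.10278866  0.6995944  -0.10282912] [-0.07922095  0.65940021  0.7438048 ]
```

```bash
python3 - <<'E'
s=open('h.py').read()
s="from scipy.spatial.transform import Rotation as R\n"+s
s=s.replace("np.array(cal['rotation'])","R.from_quat(cal['rotation']).as_matrix()")
open('h.py','w').write(s)
E
```

```text
(no output)
```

View pics/scene0.png

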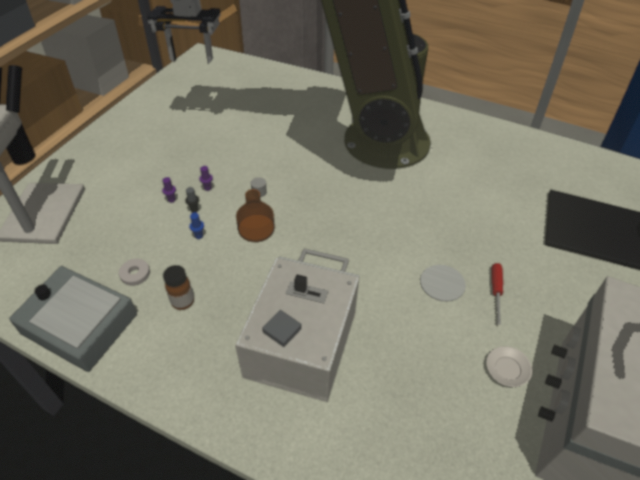

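View pics/top0.png

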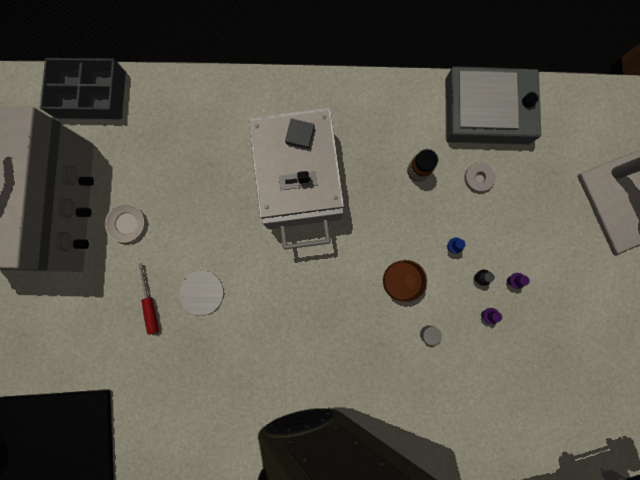

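View pics/wrist0.png

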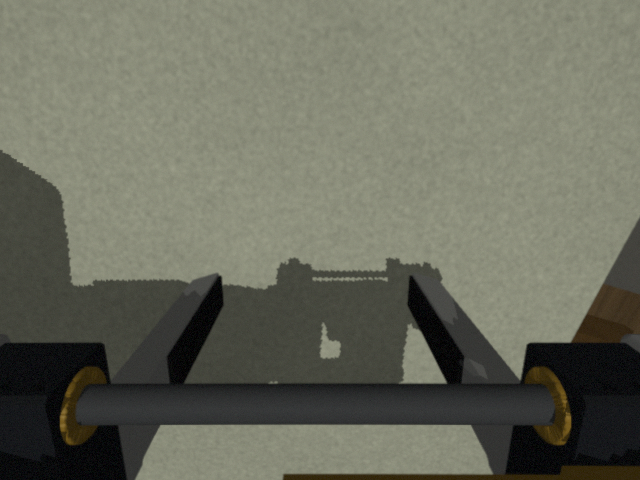

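```bash
python3 - <<'E'
from h import *
t=get_calibration('top'); s=get_calibration('scene')
for n,px in dict(stopper=(483.5,278),purple1=(516,281),purple2=(490,317),blue=(456,246),mouth=(416,278),flask=(404,281),bottle=(422,163),weight=(431,336)).items():
    print(n,[np.round(at_z(t,px,z)[:2],0) for z in (0,35,70,115)])
print('st tri',tri([t,s],[(487,276.0),(190,193)]))
print('pull tri',tri([t,s],[(308,241),(325.5,252)]), 'z', at_z(t,(308,241),85))
print('knob',tri([t,s],[(304.5,176.6),(301,282)]),at_z(t,(304.5,176.6),160))
print('mouth',at_z(s,(253.5,193.4),115),at_z(s,(255,227),0))
for px in [(261,222),(343,215),(330,109),(250,118)]: print('box',at_z(t,px,120))
for px in [(283,244),(330,240)]: print('bar',at_z(t,px,85))
import cv2
a=cv2.imread('pics/top0.png')[220:340,370:550]; b=cv2.imread('pics/scene0.png')[140:260,140:320]; c=cv2.imread('pics/top0.png')[150:270,240:420]
cv2.imwrite('pics/crop0.png',cv2.resize(np.hstack([a,b]),None,fx=2.2,fy=2.2,interpolation=cv2.INTER_CUBIC))
cv2.imwrite('pics/crop1.png',cv2.resize(c,None,fx=4,fy=4,interpolation=cv2.INTER_CUBIC))
E
```

```text
stopper [array([ 476., -344.]), array([ 475., -331.]), array([ 474., -318.]), array([ 473., -302.])]
purple1 [array([ 471., -418.]), array([ 470., -402.]), array([ 470., -387.]), array([ 469., -367.])]
purple2 [array([ 389., -357.]), array([ 391., -344.]), array([ 394., -331.]), array([ 397., -314.])]
blue [array([ 547., -282.]), array([ 544., -271.]), array([ 541., -261.]), array([ 536., -247.])]
mouth [array([ 473., -191.]), array([ 472., -183.]), array([ 471., -176.]), array([ 470., -167.])]
flask [array([ 465., -164.]), array([ 465., -157.]), array([ 465., -151.]), array([ 464., -143.])]
bottle [array([ 738., -204.]), array([ 728., -197.]), array([ 718., -189.]), array([ 705., -179.])]
weight [array([ 345., -224.]), array([ 349., -216.]), array([ 352., -207.]), array([ 357., -196.])]
st tri [ 479.66793152 -331.14637372   59.08924748]
pull tri [540.457771    52.65249482  97.50990497] z [542.43158891  51.42121486  85.        ]
knob [663.46372539  60.33759449 143.7602026 ] [659.80796528  58.68983887 160.        ]
mouth [ 466.01878936 -157.69159631  115.        ] [ 462.75210562 -166.51334168    0.        ]
box [574.99773266 145.14809938 120.        ]
box [592.97515704 -18.64588541 120.        ]
box [813.47502509  12.1922149  120.        ]
box [790.40744583 176.32100423 120.        ]
bar [534.99147688 102.99584156  85.        ]
bar [545.57070075   5.9007545   85.        ]
```

View pics/crop0.png

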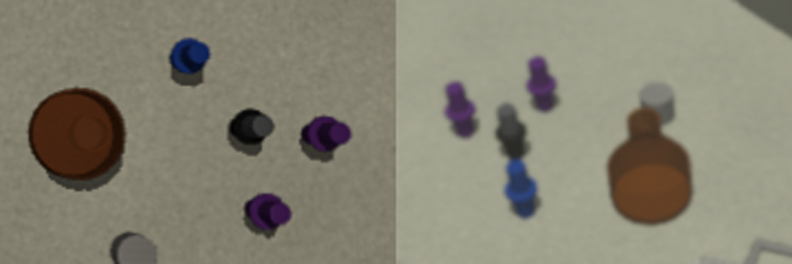

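View pics/crop1.png

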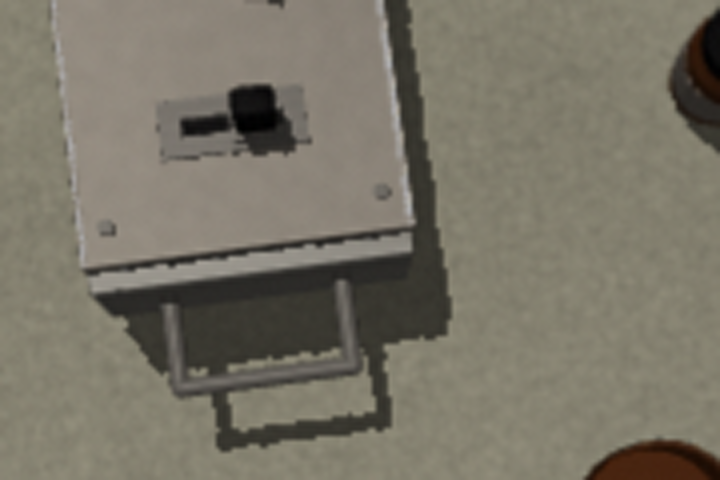

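```bash
cat >> h.py <<'E'
def down(yaw):  # tool x down, jaw axis y at yaw
    x=np.array([0,0,-1.]); y=np.array([np.cos(yaw),np.sin(yaw),0]); return R.from_matrix(np.column_stack([x,y,np.cross(x,y)])).as_quat()
E
python3 - <<'E'
from h import *
st=ctrl.read_state(); print(R.from_quat(st['tcp_rot']).as_matrix().round(2))
c=get_calibration('wrist'); print(R.from_quat(c['rotation']).as_matrix().round(2))
for yd in (-45,135,-60,-30,120,150):
    for p in ([470,-325,200],[477,-330,41],[466,-157,124]):
        q=ctrl.inverse_kinematics(p,down(np.radians(yd))); print(yd,p,None if q is None else np.round(q,2))
E
```

```text
[[ 0.    0.29 -0.96]
 [-0.   -0.96 -0.29]
 [-1.    0.    0.  ]]
[[ 0.29  0.92  0.27]
 [-0.96  0.28  0.08]
 [ 0.   -0.28  0.96]]
-45 [470, -325, 200] [-0.67  0.35  1.47 -0.    1.32  0.12]
-45 [477, -330, 41] [-0.67  0.55  1.58 -0.    1.01  0.12]
-45 [466, -157, 124] [-0.4   0.26  1.78 -0.    1.11  0.39]
135 [470, -325, 200] None
135 [477, -330, 41] None
135 [466, -157, 124] None
-60 [470, -325, 200] [-0.67  0.35  1.47 -0.    1.32  0.38]
-60 [477, -330, 41] [-0.67  0.55  1.58 -0.    1.01  0.38]
-60 [466, -157, 124] [-0.4   0.26  1.78 -0.    1.11  0.65]
-30 [470, -325, 200] [-0.67  0.35  1.47 -0.    1.32 -0.15]
-30 [477, -330, 41] [-0.67  0.55  1.58 -0.    1.01 -0.14]
-30 [466, -157, 124] [-0.4   0.26  1.78 -0.    1.11  0.12]
120 [470, -325, 200] None
120 [477, -330, 41] None
120 [466, -157, 124] [-0.4   0.26  1.78 -0.    1.11 -2.49]
150 [470, -325, 200] None
150 [477, -330, 41] None
150 [466, -157, 124] None
```

```bash
python3 - <<'E'
from h import *
q=down(np.radians(-45))
ctrl.goto([440,-185,260],q); save('wrist','w_fl'); c=get_calibration('wrist')
import json; json.dump({k:np.asarray(v).tolist() for k,v in c.items()},open('c_fl.json','w'))
for t in ('flask_mouth','flask'): print(t,[(np.round(d['location'],1).tolist(),round(d['confidence'],2),at_z(c,d['location'],115 if 'm' in t else 0).round(1).tolist()) for d in models.spot_point(t,'wrist')])
ctrl.set_gripper(54)
ctrl.goto([465,-342,200],q); save('wrist','w_st'); c=get_calibration('wrist')
json.dump({k:np.asarray(v).tolist() for k,v in c.items()},open('c_st.json','w'))
print([(np.round(d['location'],1).tolist(),round(d['confidence'],2),at_z(c,d['location'],0).round(1).tolist()) for d in models.spot_point('stopper','wrist')])
s=ctrl.read_state(); print(s['clock'],s['tool_pos'],s['opening'])
E
```

```text
flask_mouth [([318.6, 179.0], 0.79, [468.2, -163.2, 115.0])]
flask [([318.4, 164.0], 0.57, [469.5, -162.9, 0.0])]
[([317.0, 192.3], 0.75, [478.5, -332.5, 0.0]), ([323.0, 92.1], 0.6, [548.9, -269.8, 0.0]), ([269.6, 258.1], 0.59, [393.9, -346.7, 0.0]), ([365.0, 250.0], 0.58, [471.0, -411.1, 0.0])]
4.1333 [ 465.51460406 -340.77277848  201.26937394] 53.92355454807651
```

View pics/w_fl.png

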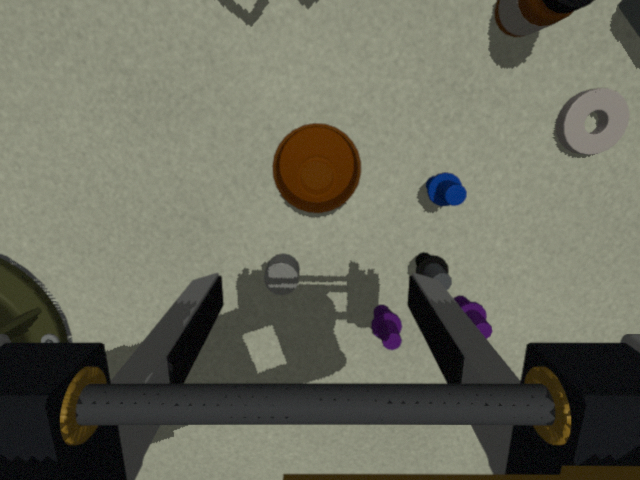

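View pics/w_st.png

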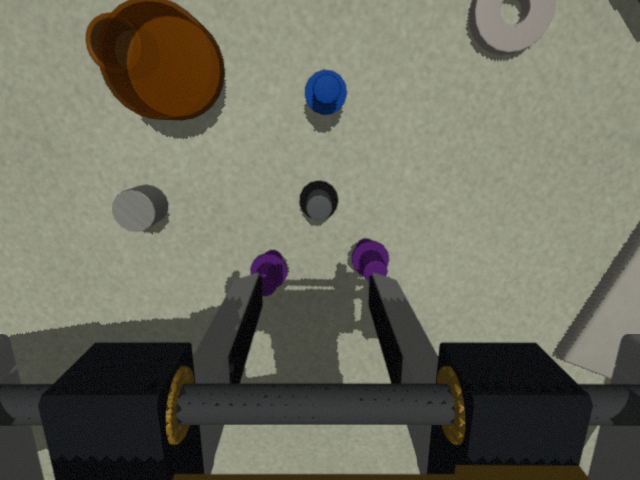

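```bash
python3 - <<'E'
from h import *
import json
a=cv2.imread('pics/w_fl.png')[115:225,260:370]; b=cv2.imread('pics/w_st.png')[165:240,280:355]
a=cv2.convertScaleAbs(a,alpha=1.6); b=cv2.convertScaleAbs(b,alpha=2)
cv2.imwrite('pics/crop2.png',np.hstack([cv2.resize(a,(396,396),interpolation=cv2.INTER_CUBIC),cv2.resize(b,(396,396),interpolation=cv2.INTER_CUBIC)]))
E
```

```text
(no output)
```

View pics/crop2.png

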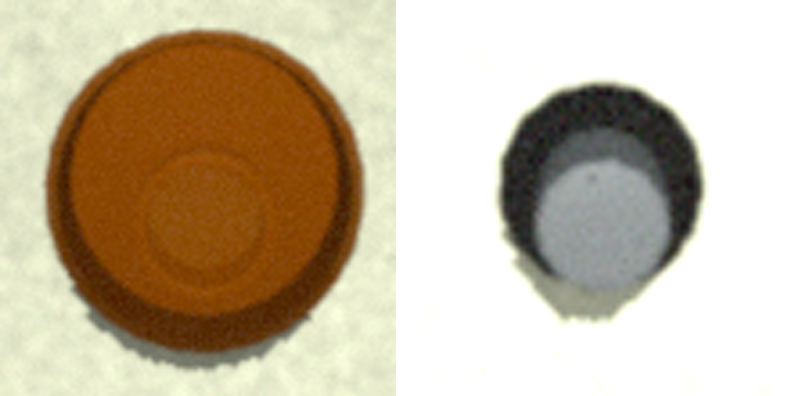

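```bash
python3 - <<'E'
from h import *
import json
a=json.load(open('c_fl.json'));b=json.load(open('c_st.json'));t=get_calibration('top');s=get_calibration('scene')
print('mouth',at_z(a,(316.9,175),115),at_z(t,(410,280),115))
print('grip',at_z(b,(319.2,207.6),70),'collar',at_z(b,(318.8,199.5),38),at_z(t,(489,276.8),70))
E
```

```text
mouth [ 469.58079934 -159.78067099  115.        ] [ 466.25347211 -154.57166266  115.        ]
grip [ 478.94566189 -334.02943035   70.        ] collar [ 479.41899227 -333.5501099    38.        ] [ 477.15793438 -329.90538854   70.        ]
```

```bash
python3 - <<'E'
from h import *
q=down(np.radians(-45))
ctrl.goto([479,-333.5,100],q); ctrl.dwell(0.3); 
s=ctrl.read_state(); c=get_calibration('wrist'); save('wrist','w_st2'); print(s['clock'],s['tool_pos'],s['opening'])
for z in (70,38): print('proj',z,proj(c,[479,-333.7,z]))
# tool centre line projection
p=s['tool_pos']; print(proj(c,[p[0],p[1],70]),proj(c,[p[0],p[1],38]))
E
```

```text
4.925 [ 479.34423159 -333.93027152  101.45972994] 53.80017544449505
proj 70 [312.21675248 267.17292931]
proj 38 [312.46419458 250.01885889]
[312.90757763 267.04343555] [313.07211747 249.90347411]
```

View pics/w_st2.png

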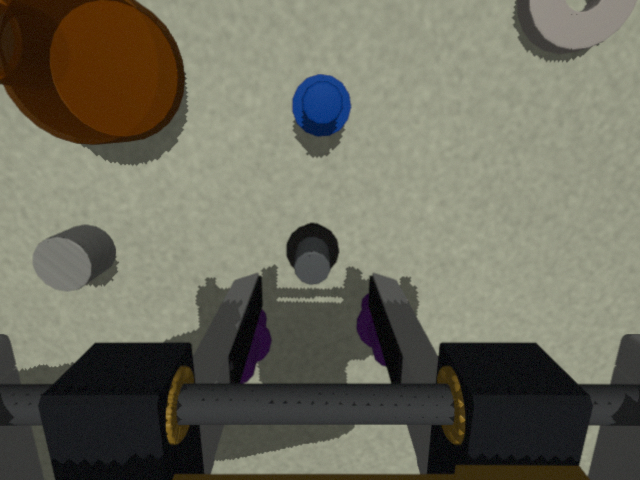

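```bash
python3 - <<'E'
from h import *
s=ctrl.read_state(); c=get_calibration('wrist'); M=R.from_quat(s['tcp_rot']).as_matrix(); p=np.array(s['tool_pos'])
o=s['opening']/2; print(s['tool_pos'],o)
for sx in (-1,1):
    for v in (-8,8): print(sx,v,proj(c,p+M@[0,sx*o,v]).round(1))
a=cv2.imread('pics/w_st2.png')[215:395,220:410]; a=cv2.convertScaleAbs(a,alpha=1.8)
cv2.imwrite('pics/crop3.png',cv2.resize(a,None,fx=3.2,fy=3.2,interpolation=cv2.INTER_CUBIC))
E
```

```text
[ 479.21967979 -333.86350334  101.0704911 ] 26.86156183260069
-1 -8 [259.3 274.6]
-1 8 [260.6 303.6]
1 -8 [366.1 274.5]
1 8 [365.  303.5]
```

View pics/crop3.png

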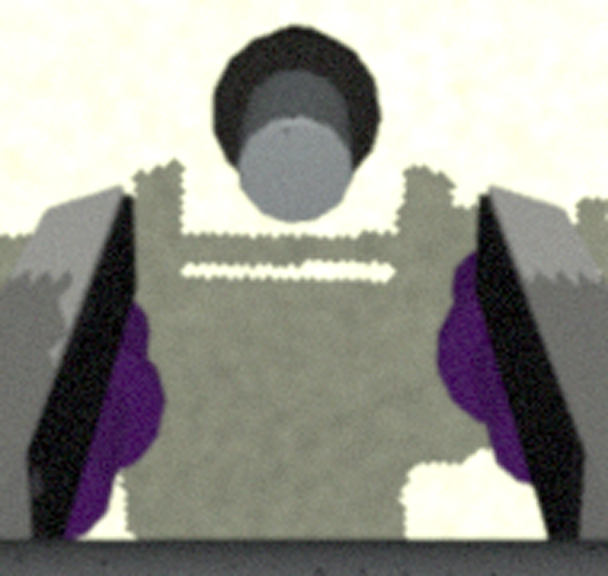

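```bash
python3 - <<'E'
from h import *
ctrl.move_linear([478.4,-332.1,42],v=80); ctrl.dwell(0.3)
s=ctrl.read_state(); print(s['clock'],s['tool_pos'],s['wrist_force'])
save('wrist','w_g0')
ctrl.set_gripper(10)
s=ctrl.read_state(); print(s['clock'],s['tool_pos'],s['wrist_force'],s['opening'])
save('wrist','w_g1')
E
```

```text
6.15 [ 478.4939441  -332.19526806   42.3002093 ] [ 0.12213938 -0.63829104 -0.36094738]
6.8083 [ 478.38636378 -332.09799056   41.99023373] [ 0.63301134 -0.13059184  0.11454645] 21.546852740947813
```

View pics/w_g1.png

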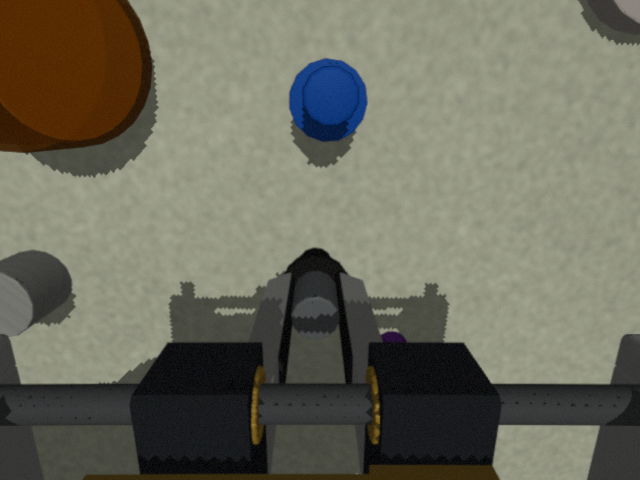

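```bash
python3 - <<'E'
from h import *
import json
q=down(np.radians(-45))
ctrl.move_linear([478.4,-332.1,180],v=150)
ctrl.goto([468-40,-158-40,180],q); ctrl.dwell(0.3)
s=ctrl.read_state(); c=get_calibration('wrist'); save('wrist','w_fl2'); print(s['clock'],s['tool_pos'],s['opening'])
json.dump({k:np.asarray(v).tolist() for k,v in c.items()},open('c_fl2.json','w'))
d=models.spot_point('flask_mouth','wrist')
for e in d[:2]: print(e['location'],e['confidence'],at_z(c,e['location'],115))
M=R.from_quat(s['tcp_rot']).as_matrix(); p=np.array(s['tool_pos'])
for sx in (-1,1): print(proj(c,p+M@[0,sx*s['opening']/2,-8]).round(1))
for z in (-28,0): print(proj(c,p+M@[z,0,0]).round(1))
E
```

```text
8.85 [ 428.08326962 -198.55892948  179.68218005] 21.155304164253785
[291.7 274.5]
[333.7 274.5]
[312.3 315.6]
[312.7 289.2]
```

View pics/w_fl2.png

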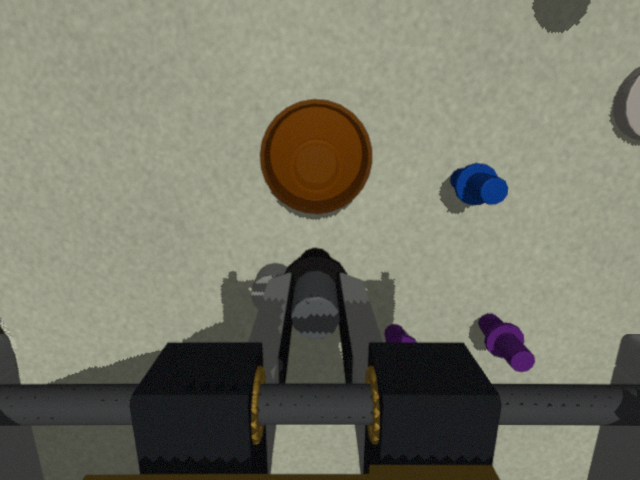

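```bash
python3 - <<'E'
from h import *
a=cv2.imread('pics/w_fl2.png')[100:230,255:385]; b=cv2.imread('pics/w_fl2.png')[235:335,265:365]; a=cv2.convertScaleAbs(a,alpha=2);b=cv2.convertScaleAbs(b,alpha=2)
cv2.imwrite('pics/crop4.png',np.hstack([cv2.resize(a,(390,390),interpolation=cv2.INTER_CUBIC),cv2.resize(b,(390,390),interpolation=cv2.INTER_CUBIC)]))
E
```

```text
(no output)
```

View pics/crop4.png

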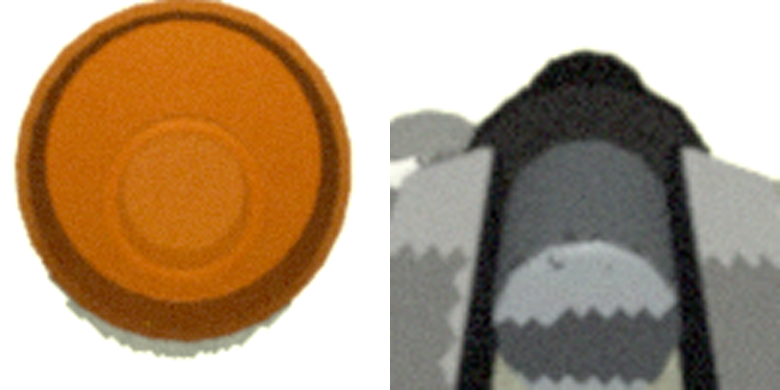

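```bash
python3 - <<'E'
from h import *
import json
a=json.load(open('c_fl.json')); c=json.load(open('c_fl2.json'))
p=np.array([428.08,-198.56,179.68]); v=np.array([.7071,.7071,0]);u=np.array([.7071,-.7071,0])
# stopper foot far edge, grip top near-camera edge, collar far edge
print('foot edge',proj(c,p+v*10.5-[0,0,42]),'griptop edge',proj(c,p+v*11+[0,0,28]),'collar edge',proj(c,p+v*18+[0,0,-4]), 'collar L/R',proj(c,p-u*18-[0,0,4]),proj(c,p+u*18-[0,0,4]))
print('raw mouth',at_z(a,(316.9,175),115),at_z(c,(315.9,163.7),115))
for b in [(2.4,0),(3.2,0),(2.4,1.5),(3.2,1.8)]: print(b,at_z(a,(316.9-b[0],175-b[1]),115),at_z(c,(315.9-b[0],163.7-b[1]),115))
E
```

```text
foot edge [313.1359864  244.57978238] griptop edge [312.22012091 292.51624138] collar edge [312.67431363 253.11342673] collar L/R [278.09529869 286.01447164] [347.46863545 285.95246745]
raw mouth [ 469.58079934 -159.78067099  115.        ] [ 469.42274358 -159.67534308  115.        ]
(2.4, 0) [ 468.15288842 -158.34756204  115.        ] [ 468.35530946 -158.60530881  115.        ]
(3.2, 0) [ 467.67691077 -157.86986239  115.        ] [ 467.99949128 -158.24863332  115.        ]
(2.4, 1.5) [ 469.04406486 -157.46045822  115.        ] [ 469.01572117 -157.94811504  115.        ]
(3.2, 1.8) [ 468.74671168 -156.80619449  115.        ] [ 468.79227613 -157.46063477  115.        ]
```

```bash
python3 - <<'E'
from h import *
ctrl.move_linear([469.4,-157.4,165],v=120); ctrl.dwell(0.3)
s=ctrl.read_state(); f0=np.array(s['wrist_force']);print(s['clock'],s['tool_pos'],f0)
save('wrist','w_in0'); save('scene','s_in0')
E
```

```text
9.9 [ 469.25139433 -157.74237571  165.1897444 ] [-0.10519382 -0.50692833  0.0814687 ]
```

```bash
python3 - <<'E'
from h import *
a=cv2.imread('pics/w_in0.png')[150:350,220:420]; b=cv2.imread('pics/s_in0.png')[110:260,180:330]; a=cv2.convertScaleAbs(a,alpha=2);b=cv2.convertScaleAbs(b,alpha=1.4)
cv2.imwrite('pics/crop5.png',np.hstack([cv2.resize(a,(400,400),interpolation=cv2.INTER_CUBIC),cv2.resize(b,(400,400),interpolation=cv2.INTER_CUBIC)]))
E
```

```text
(no output)
```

View pics/crop5.png

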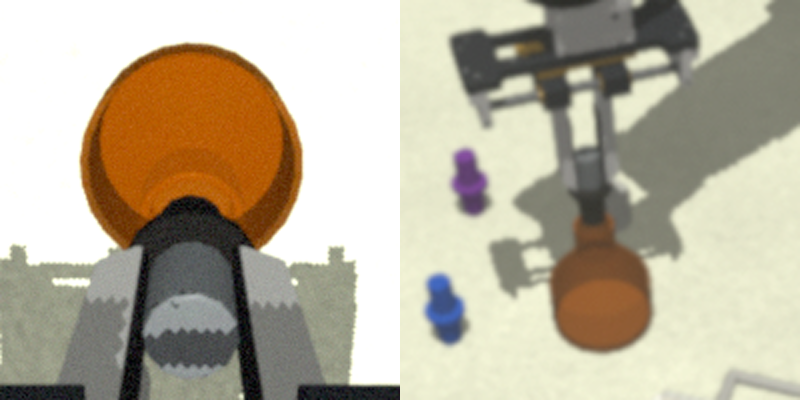

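```bash
python3 - <<'E'
from h import *
f0=np.array([-0.1,-.5,.08])
for z in (155,148,140,132,127,125):
    ctrl.move_linear([469.4,-157.4,z],v=40)
    s=ctrl.read_state(); f=np.array(s['wrist_force'])-f0; print(z,s['clock'],np.round(s['tool_pos'],1),f.round(1))
    if np.linalg.norm(f)>8: print('stop'); break
save('wrist','w_in1'); save('scene','s_in1')
E
```

```text
155 10.4 [ 469.3 -157.4  154.7] [-0.3  0.7  0.4]
148 10.725 [ 469.3 -157.4  147.7] [ 0.2  0.  -0.2]
140 11.075 [ 469.2 -157.4  139.7] [-1.   0.4 -0.1]
132 11.425 [ 469.3 -157.4  131.7] [-0.7  0.2 -1.1]
127 11.7 [ 469.3 -157.3  126.7] [ 0.6 -0.3 -1.9]
125 11.95 [ 469.4 -157.5  125.1] [-1.6 -2.1  2.4]
```

```bash
python3 - <<'E'
from h import *
a=cv2.imread('pics/w_in1.png')[150:350,220:420]; b=cv2.imread('pics/s_in1.png')[110:260,180:330]; a=cv2.convertScaleAbs(a,alpha=2);b=cv2.convertScaleAbs(b,alpha=1.4)
cv2.imwrite('pics/crop6.png',np.hstack([cv2.resize(a,(400,400),interpolation=cv2.INTER_CUBIC),cv2.resize(b,(400,400),interpolation=cv2.INTER_CUBIC)]))
E
```

```text
(no output)
```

View pics/crop6.png

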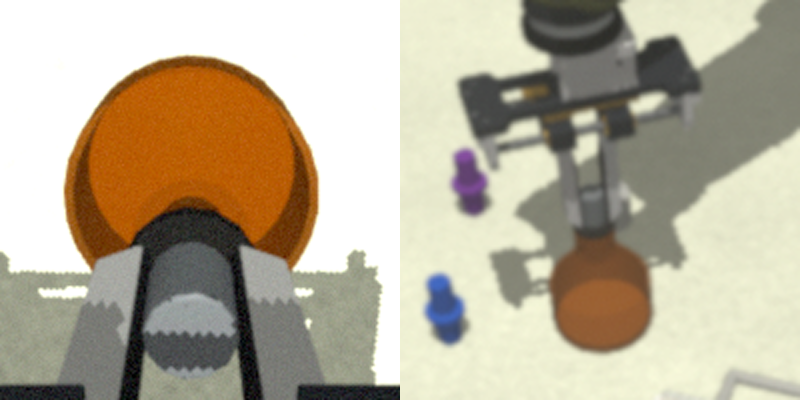

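```bash
python3 - <<'E'
from h import *
for z in (124,123):
    ctrl.move_linear([469.4,-157.4,z],v=20); s=ctrl.read_state(); print(z,np.round(s['tool_pos'],1),np.round(s['wrist_force'],1))
    if s['wrist_force'][2]>8: break
ctrl.set_gripper(54); ctrl.dwell(0.4)
s=ctrl.read_state(); print(s['clock'],np.round(s['wrist_force'],1),s['opening'])
ctrl.move_linear([469.4,-157.4,200],v=150); ctrl.dwell(.2)
print(ctrl.read_state()['clock']); save('wrist','w_in2'); save('scene','s_in2'); save('top','t_in2')
a=cv2.imread('pics/w_in2.png')[130:330,220:420]; b=cv2.imread('pics/s_in2.png')[110:260,180:330]; a=cv2.convertScaleAbs(a,alpha=2);b=cv2.convertScaleAbs(b,alpha=1.4)
cv2.imwrite('pics/crop7.png',np.hstack([cv2.resize(a,(400,400),interpolation=cv2.INTER_CUBIC),cv2.resize(b,(400,400),interpolation=cv2.INTER_CUBIC)]))
E
```

```text
124 [ 469.7 -157.8  125.1] [-5.4 -2.6 13.5]
13.3833 [0.3 0.2 0.1] 53.616337947018955
14.2417
```

View pics/crop7.png

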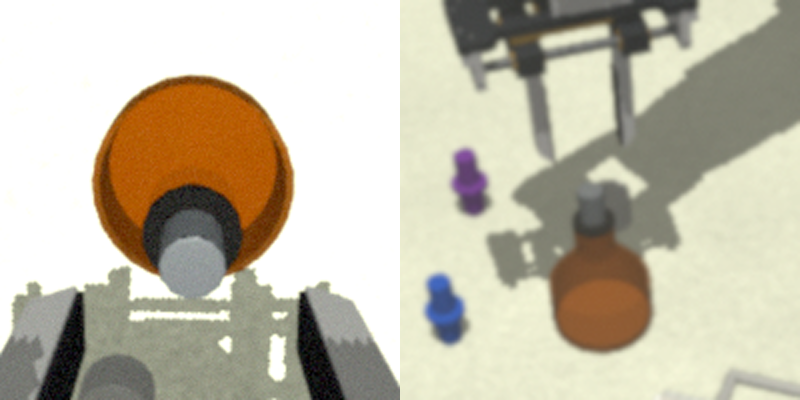

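```bash
python3 - <<'E'
from h import *
import json
q=down(np.radians(6.2))
ctrl.goto([540,20,200],q); ctrl.dwell(0.3)
s=ctrl.read_state(); c=get_calibration('wrist'); save('wrist','w_dr'); print(s['clock'],s['tool_pos'],s['opening'])
json.dump({k:np.asarray(v).tolist() for k,v in c.items()},open('c_dr.json','w'))
for t,z in (('pull',85),('catch_knob',148)):
    for e in models.spot_point(t,'wrist')[:2]: print(t,np.round(e['location'],1),e['confidence'],at_z(c,e['location'],z))
E
```

```text
15.475 [539.93614912  19.08415905 200.10955647] 53.96101664083248
pull [318.5 187.1] 0.79 [539.61976734  52.33611548  85.        ]
catch_knob [523.6 209.7] 0.62 [665.20540038  61.53371908 148.        ]
```

View pics/w_dr.png

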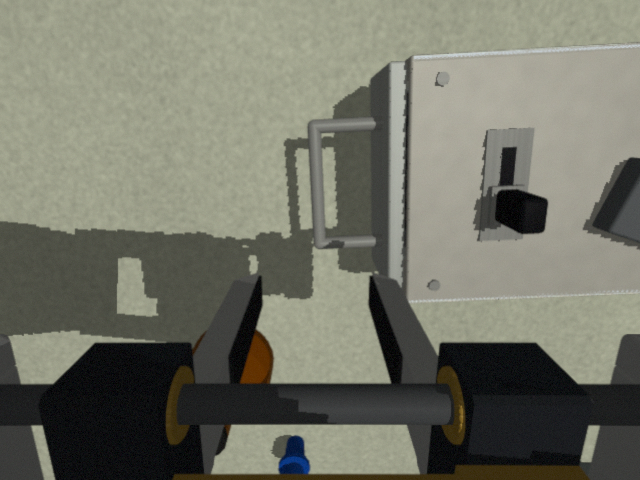

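```bash
python3 - <<'E'
from h import *
import json
c=json.load(open('c_dr.json'))
u=np.array([.994,.108,0]); v=np.array([-.108,.994,0])
f=lambda px,z: at_z(c,px,z)-1.65*u+1.8*v
A=f((315,126),85);B=f((320,243),85);print(A,B,(A+B)/2,np.degrees(np.arctan2(B[0]-A[0],A[1]-B[1])))
A=f((413,58),120);B=f((408,300),120);print('box',A,B,(A+B)/2,np.degrees(np.arctan2(B[0]-A[0],A[1]-B[1])))
print('knob',f((523.6,209.7),148))
a=cv2.imread('pics/w_dr.png')
cv2.imwrite('pics/crop8.png',cv2.resize(cv2.convertScaleAbs(a[110:260,300:560],alpha=1.6),None,fx=3,fy=3,interpolation=cv2.INTER_CUBIC))
E
```

```text
[530.31679072  98.77825703  85.        ] [543.86458206   9.11614187  85.        ] [537.09068639  53.94719945  85.        ] 8.5922977570019
box [586.60926022 145.65844399 120.        ] [611.93331991 -17.17163498 120.        ] [599.27129006  64.24340451 120.        ] 8.840074859503389
knob [663.37090038  63.14471908 148.        ]
```

View pics/crop8.png

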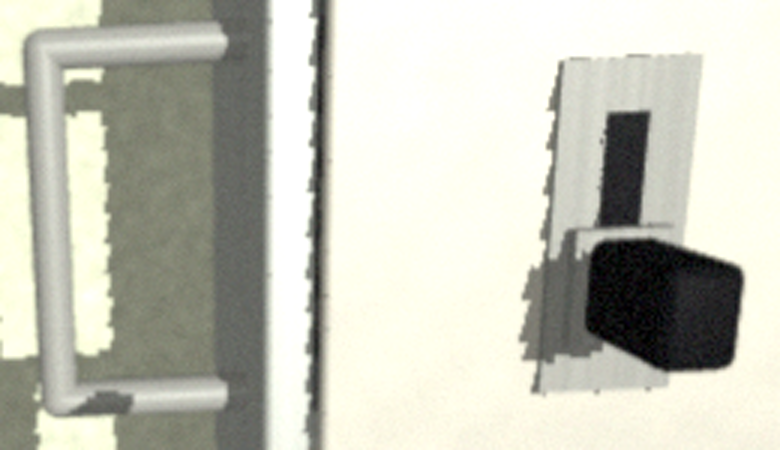

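```bash
python3 - <<'E'
from h import *
q=down(np.radians(8.6))
ctrl.set_gripper(40)
ctrl.goto([537,54,130],q); ctrl.dwell(.2); save('wrist','w_b0')
ctrl.move_linear([537,54,66],v=80); ctrl.dwell(.3)
s=ctrl.read_state(); print(s['clock'],np.round(s['tool_pos'],1),np.round(s['wrist_force'],1))
save('wrist','w_b1')
E
```

```text
17.9833 [537.1  54.   66.3] [ 1.3 -0.1 -0.4]
```

View pics/w_b1.png

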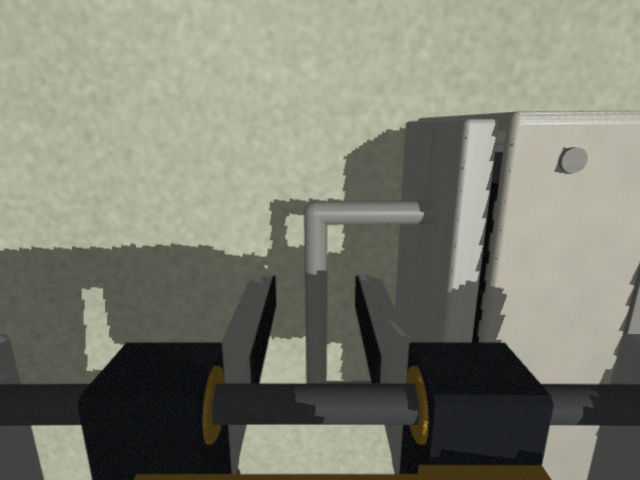

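```bash
python3 - <<'E'
from h import *
ctrl.set_gripper(2)
s=ctrl.read_state(); print(s['clock'],np.round(s['tool_pos'],1),np.round(s['wrist_force'],1),s['opening'])
a=np.radians(8.6); u=np.array([np.cos(a),np.sin(a),0]); p0=np.array([537,54,66.])
import json
for d in (2,4,6,7,8,9,10,11,12,14,16):
    ctrl.move_linear(p0-u*d,v=25); ctrl.dwell(0.05)
    s=ctrl.read_state(); print(d,round(s['clock'],2),np.round(s['tool_pos'],1),np.round(s['wrist_force'],1),'out',np.dot(p0-s['tool_pos'],u).round(1))
    if s['wrist_force']@u>18: print('caught'); break
E
```

```text
18.6333 [537.2  54.   66. ] [ 1.9  0.  -1.3] 9.409959510582492
2 18.93 [535.   53.7  66. ] [ 1.9  0.1 -0.6] out 2.0
4 19.23 [533.   53.4  66. ] [ 3.   0.3 -1.4] out 4.1
6 19.53 [531.   53.1  66. ] [1.8 0.3 0.1] out 6.1
7 19.83 [530.1  52.9  66. ] [ 2.4 -0.7 -1.8] out 7.0
8 20.13 [529.1  52.8  66. ] [ 2.1  0.2 -0.2] out 8.0
9 20.43 [528.1  52.6  66. ] [ 3.2 -0.5 -2.3] out 9.0
10 20.73 [527.1  52.5  66. ] [ 2.3 -1.1 -0.8] out 10.0
11 21.03 [526.1  52.3  66. ] [ 2.1 -1.  -0.8] out 11.0
12 21.33 [525.1  52.2  66. ] [ 2.8 -1.7 -1.4] out 12.0
14 21.63 [523.1  51.9  66. ] [ 3.6 -2.3 -2.2] out 14.1
16 21.93 [521.1  51.6  66. ] [ 2.3 -3.  -1.3] out 16.0
```

```bash
python3 - <<'E'
from h import *
a=np.radians(8.6); u=np.array([np.cos(a),np.sin(a),0]); v=np.array([-u[1],u[0],0]); p0=np.array([537,54,66.])
k=-0.3
for d in range(24,97,8):
    ctrl.move_linear(p0-u*d+v*k,v=40); ctrl.dwell(0.05)
    s=ctrl.read_state(); f=np.array(s['wrist_force']); print(d,round(s['clock'],2),np.round(s['tool_pos'],1),f.round(1),'fu',round(f@u,1),'fv',round(f@v,1),round(k,2))
    if np.linalg.norm(f)>20: print('stop'); break
    if f@v<-2.5: k-=0.4
    elif f@v>2.5: k+=0.4
ctrl.dwell(.4); s=ctrl.read_state(); print(s['opening'],s['clock'],np.round(s['tool_pos'],1),np.round(s['wrist_force'],1))
for n in ('wrist','scene','top'): save(n,n+'_f')
E
```

```text
24 22.33 [513.3  50.3  66. ] [ 3.3  1.5 -2.3] fu 3.4 fv 1.0 -0.3
32 22.73 [505.4  49.1  66. ] [ 3.   1.8 -2.5] fu 3.2 fv 1.3 -0.3
40 23.13 [497.6  47.8  66. ] [ 3.7  3.  -1.3] fu 4.1 fv 2.4 -0.3
48 23.53 [489.8  46.6  66. ] [ 3.4  3.6 -2. ] fu 3.9 fv 3.1 -0.3
56 23.93 [481.9  45.4  66. ] [ 3.8 -2.4 -3.3] fu 3.4 fv -3.0 0.1
64 24.33 [474.   44.2  66. ] [ 4.4  1.  -2.7] fu 4.5 fv 0.3 -0.3
72 24.73 [466.  43.  66.] [ 5.  -0.2 -3.8] fu 4.9 fv -0.9 -0.3
80 25.13 [458.2  41.7  66. ] [ 5.6 -1.6 -4. ] fu 5.3 fv -2.4 -0.3
88 25.53 [450.3  40.5  66. ] [ 5.5 -1.4 -3.6] fu 5.3 fv -2.2 -0.3
96 25.93 [442.4  39.3  66. ] [ 5.1 -1.  -4.5] fu 4.9 fv -1.7 -0.3
9.062346898895461 26.3333 [442.5  39.3  66. ] [ 5.5 -2.4 -4.4]
```

View pics/scene_f.png

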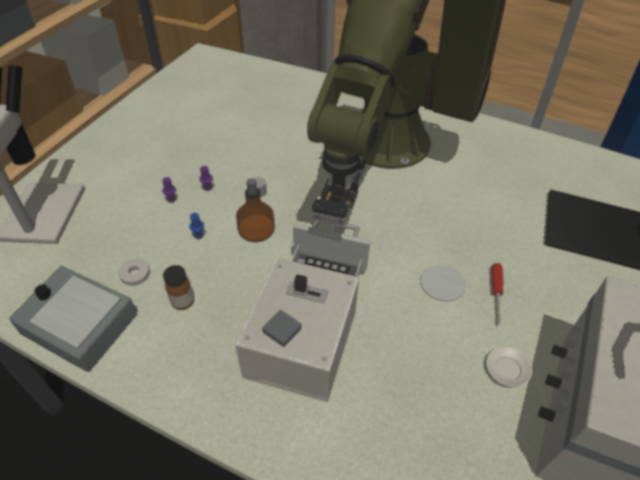

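View pics/wrist_f.png

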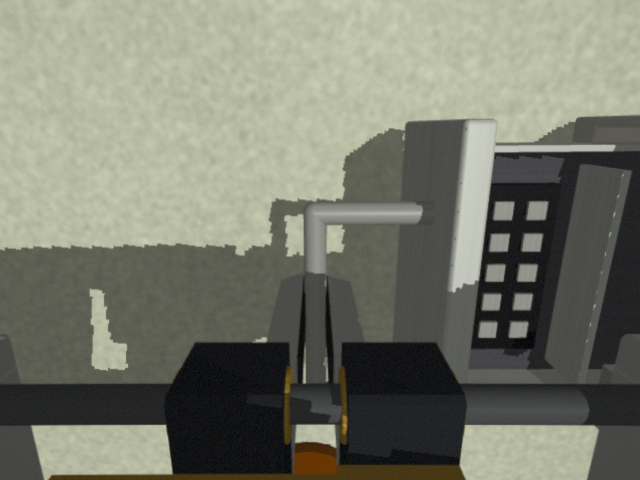

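View pics/top_f.png

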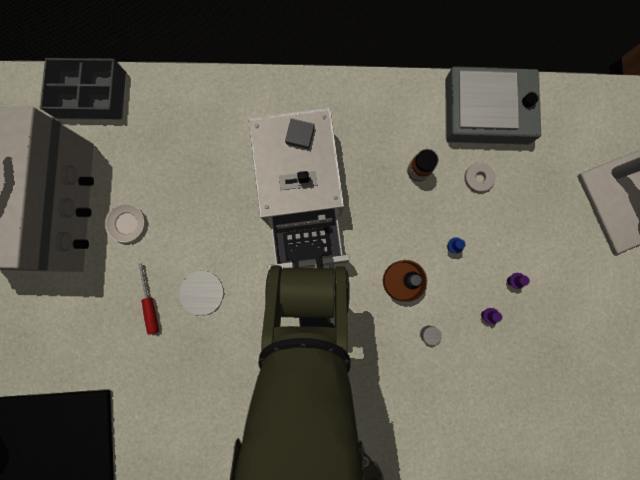

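```bash
python3 - <<'E'
from h import *
s=ctrl.read_state(); print(s['clock'],np.abs(s['joint_vel']).max(),s['opening'])
ctrl.close_job()
E
```

```text
26.4833 0.0011254199153437486 8.822859593740604
the job is handed in; nothing more can be done
```

The stopper is seated in the flask and let go, and the drawer is held about 95 mm out by its handle. I handed the job in at 26.5 s.

- **Stopper:** I picked the dark stopper with the grey grip, pressed it in until the wrist force reached 13.5 N as the collar met the rim, then released it. Pictures taken after release and after the drawer was pulled out show it upright in the neck. I judged seat depth and tilt from these, not by measuring them.
- **Drawer:** With the catch untouched, I tugged the handle. The drawer came past 16 mm at only about 2–3.5 N, with no dead stop at 8 mm, so it was not caught. I therefore left the catch alone and pulled the drawer out.
- **Last checks:** The arm was still, with about 5.5 N of spring pull on the gripped bar. The final pictures show the drawer open and the other things on the bench where they were.
- **Disagreements:** The wrist camera was about 1.7 mm off along each of the jaw and sideways axes compared with the visible fingertips, and it differed from the top camera by about 5 mm at most. I corrected for the wrist offset before the fit. There was a sideways force of up to about 3 N on the bar during the pull. When the job was handed in, it was about 3 N, with about 4.4 N downward.

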